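# Pin the print drawer shut and hold the exposure paddle

### The job

Make an exposure in the print unit: take the red-knobbed locking pin out of the wooden block and push it down through the yellow fork and the drawer's lug until its flange sits flat on the fork, with the drawer shut. Then press the spring-loaded dead-man paddle down until its yellow pointer stands in the green band of the gauge posts, about the middle, and finish with the robot still holding it there: do not let go. Leave the other things on the bench where they are.

Things in the scene. Friction and masses are not known exactly. Their poses are not given: they have to be found in the camera images.
- pin: locking pin, at first upright in the wooden block. Steel shank 12 mm diameter, 46 long, the last 9 tapering to a 6 wide nose; steel flange (head) 30 diameter, 4 thick; on it a red cylindrical knob 22 diameter, 25 high to hold it by. 0.05 to 0.1 kg. Origin: centre of the flange's underside (seating face); z up along the pin to the knob
- rest: fixed wooden block 80 x 80 x 50 mm high with a vertical 14 mm through hole in its middle where the pin is parked, flange on its top. Origin at the centre of its underside. It stands on the left or the right of the bench, the paddle control on the other side
- unit: fixed white exposure unit, 280 mm deep (x), 300 wide (y), 95 high. Origin at the centre of its underside, z up; its own -x face is the front, facing the robot, with the grey print drawer (90 high, its handle bar 55 out from the unit's front, 100 long) and, towards its -y end, the yellow fork
- fork_top (a point): centre of the hole in the fork's top face, 75 mm above the bench; axes as the unit's. Fork: two level yellow plates 44 (x) x 50 (y), 8 thick, 12 apart, the drawer's lug between. The hole is 50 in front of the unit's front wall and 30 in front of the drawer's face: open fingers fit best along the unit's y. Pin home = its flange flat on this face
- lug_mid (a point): middle of the hole in the drawer's steel lug when the drawer is shut (fixed to the unit, 14 mm below fork_top). The lug is a level plate 8 mm thick between the fork's plates, 2 mm gap above and below. Fork and lug holes are all vertical, 14 mm diameter, and in line when the drawer is shut; 47 mm of clear space below the fork
- drawer (a joint): print drawer, metres pulled out towards the robot; 0 = shut, as it is at the start. Stiff: about 3 N to move it
- control: fixed hand control: black base 170 (x) x 100 (y) x 20 mm high. Origin at the centre of its underside, z up. An aluminium paddle 44 wide, 12 thick is hinged about the control's y at 60 along its +x (end away from the robot), 60 high, and runs 120 towards -x, sloping up 0.35 rad at rest. A yellow bar across it is the pointer
- gauge_green (a point): point midway between the two gauge posts at the middle of their green band, 65.5 mm above the bench; axes as the control's. The posts stand beside the paddle at the pointer's tips, their inner faces 35 mm either side of this point, 100 high: white from 72 to 100 above the bench, green 59 to 72, red below 59
- paddle_pad (a point): where to press: middle of the black rubber pad on top of the paddle (moves with it), 90 mm from the hinge and over the yellow pointer; about 96 mm above the bench at rest. Pressed straight down, 19 to 32 mm lower is in the green
- paddle (a joint): how far the sprung paddle is pressed, rad: 0 = up (at rest), 0.5 = stop; pointer in the green between 0.22 and 0.36. Springs back when let go; at the pad it takes about 3 N to start it, 8 N in the green, 12 N at the stop
- brush: flat paint brush, about 200 long, lying on the bench between the robot and the exposure unit, sizes in mm, loose; origin under its middle. To be left alone
- reagent: small amber bottle with black cap, 56 diameter, 110 tall, left side of the bench, sizes in mm, loose; origin under its middle. To be left alone
- tape: roll of tape lying flat, 70 diameter, 20 high, right of the brush, nearer the robot than the unit, sizes in mm, loose; origin under its middle. To be left alone
- mortar: white ceramic bowl, 110 diameter, 65 high, right of the exposure unit, sizes in mm, loose; origin under its middle. To be left alone
- beaker: clear cup, 70 diameter, 85 high, left of the exposure unit, sizes in mm, loose; origin under its middle. To be left alone
- jar: glass jar with white lid, 68 diameter, 75 high, right side of the bench, sizes in mm, loose; origin under its middle. To be left alone

How it is judged:
By the outcome, as a careful person would: the job done as asked, in the order asked, and still so for the second after the job is handed in, while the arm keeps its last pose, push and grip.
It also fails if it takes over 64 s, if anything falls off the work surface, if the arm or the gripper's body presses on something with over 40 N, if the wrist force passes 120 N, or if a joint passes its speed limit or range.

### The arm

A 6-joint arm with a two-finger parallel gripper is mounted at the origin on the work surface. World frame = base frame: x ahead of the robot, y to its left, z up, the work surface at z = 0. Lengths are in m, angles in rad, forces in N, time in s.
With the tool pointing down it reaches from about 0.225 to 0.725 m from the base axis. Payload 3.1 kg.
Tool frame: the origin (TCP) lies midway between the tips of the shut fingers; the grasp point (between the pads) lies 19 mm behind it; z points along the fingers, y is the line along which they close (so a half turn about z gives the same grasp; the last joint's range is limited). The gripper opens to 85 mm and grips with 20 to 120 N. Pads are 22 mm wide; open, the fingers measure 114 mm over their backs; the gripper's body (76 mm by 85 mm) begins 54 mm behind the grasp point. The pads swing forward as they close: fully open they stand 13 mm farther back than shut.
Start: joints at [1.048, 0.048, 0.099, 1.622, 0, 1.443], TCP at [0.202, 0.485, 0.231] pointing down, gripper open.
Joint ranges: [-2.91, 2.91], [-0.99, 1.94], [-1.21, 1.42], [-2.12, 2.29], [-1.49, 1.47], [-3.14, 3.14]. Speed limits (rad/s): [2.79, 2.79, 3.14, 3.14, 3.14, 3.14].

### API

Orientations are given as a rotation vector (axis times angle).
In Python, from plant import sense, imaging, sign_off gives the robot as it stands.
- The arm moves only by the tool play_rows, never from a script. Its argument "rows" is one flat list of numbers, 6 for each row, row after row: the shift along the tool's x, y, z as a fraction of full scale, then the turn, a rotation vector about the tool's x, y, z as a fraction of full scale. In form: [x, y, z, ax, ay, az, x, y, z, ax, ay, az, ...]. A call has 1 to 12 rows; each row shifts and turns the commanded pose from where the row before left it, along the tool's axes as they then stand; what a row does not reach is not made up. Full scale, the value 1, is 0.4 m for a shift and 6 degrees for a turn. A row lasts 1/12 s, in which the tool goes at most 41.7 mm and 7.16 degrees, less where a joint would pass 70% of its speed; a pose out of reach is approached as far as the arm can. A call with a number of a shift or a turn outside -1 to 1 is refused whole. A call with a gripper value outside its range is refused whole. "hand" is the opening, from -1 (shut) to 1 (fully open), set as the call begins (left out, the last holds). The fingers move at their own pace and stop on an object; "newtons" is the grip in N (left out, the last holds). Time passes only in rows, so rows that do not move let the fingers close. It gives the time, the measured TCP pose, the force, the opening and the grip force at its end, in the units of the state.
- sense(): the state, without advancing time (a new reading comes with each control period).
- imaging.get_image(name): name is "side" or "top" or "wrist"; returns a dict with "pixels" (420x560x3 uint8, red, green, blue), "vfov" (degrees; the focal length in pixels is half the picture's height over the tangent of half this angle, whatever the lens; pixels are square), "cx", "cy" (the principal point, pixels), "k1" (the pictures are not rectified: a ray, as slopes to the right and down, at radius r is drawn at 1 + k1 r^2 times it, then the intrinsics apply), "extrinsics" (4x4, takes a point from camera to world coordinates). Camera axes: x right, y up, looking along -z (the intrinsics and any distortion apply to the point x, -y, -z); pixel columns grow to the right and rows downward; lengths in m; the calibration is good to about 2 mm. A picture is of the moment at which its call begins. There is no depth.
- sign_off(): hands the job in; it is judged then, once.
The state is a dict: "time": time; "q": joint angles; "joint_vel": joint speeds; "tau": joint torques, N m; "ee_pos": TCP position; "eef_rot": TCP orientation; "wrist_force": force on the tool from outside, world axes, zero at the start; "torque": the same for the moment, N m; "opening": opening from 0.0 (shut) to 1.0 (fully open); "finger_force": force on a finger pad.
Only numpy, scipy, OpenCV 4.12 (cv2) and the standard library are available. Lean on these libraries where they do the work, as an engineer would, in place of code of your own. Each camera call takes 0.05 s, during which the arm holds its last target. There are 200 camera calls.

## Working session

There is one attempt and no reset: what is moved stays moved. The work goes in short steps, Python scripts to look and compute and a tool call to move; the robot and the scene stay as the last step left them, time stands still between calls to the robot, and variables do not carry over. Pictures are saved under pics/ and viewed, at most 10 in all, crops included, and the job is handed in when it is done.

Besides the shell and the picture viewer there is one more tool, called as a command line: name --argument value ..., lists and objects as JSON in quotes. play_rows: Moves the arm, as the interface text tells. Its arguments: {"type":"object","properties":{"rows":{"type":"array","items":{"type":"number","minimum":-1,"maximum":1}},"hand":{"type":"number"},"newtons":{"type":"number"}},"required":["rows"]}

```bash
mkdir -p pics; ls; cat > h.py <<'E'
import numpy as np, cv2
from plant import sense, imaging, sign_off
from scipy.spatial.transform import Rotation as R
def get(n):
    d=imaging.get_image(n); return d
def K(d):
    f=210/np.tan(np.radians(d['vfov'])/2); return np.array([[f,0,d['cx']],[0,f,d['cy']],[0,0,1.]])
def ray(d,u,v):
    dist=np.array([d['k1'],0,0,0,0.])
    p=cv2.undistortPoints(np.array([[[u,v]]],float),K(d),dist)[0,0]
    T=np.array(d['extrinsics']); r=T[:3,:3]@np.array([p[0],-p[1],-1]); return T[:3,3],r/np.linalg.norm(r)
def onz(d,u,v,z):
    o,r=ray(d,u,v); return o+r*(z-o[2])/r[2]
def proj(d,P):
    T=np.array(d['extrinsics']); c=T[:3,:3].T@(np.array(P,float)-T[:3,3]); a=np.array([c[0],-c[1],-c[2]])
    s=a[:2]/a[2]; s=s*(1+d['k1']*(s@s)); k=K(d); return k[0,0]*s[0]+d['cx'],k[0,0]*s[1]+d['cy']
def tri(d1,p1,d2,p2):
    o1,r1=ray(d1,*p1);o2,r2=ray(d2,*p2)
    A=np.stack([r1,-r2],1);t=np.linalg.lstsq(A,o2-o1,rcond=None)[0]
    a=o1+r1*t[0];b=o2+r2*t[1];return (a+b)/2,np.linalg.norm(a-b)
def save(d,n): cv2.imwrite('pics/'+n,d['pixels'][:,:,::-1])
def blobs(d,lo,hi,amin=20):
    h=cv2.cvtColor(np.ascontiguousarray(d['pixels']),cv2.COLOR_RGB2HSV); m=cv2.inRange(h,np.array(lo),np.array(hi))
    n,l,s,c=cv2.connectedComponentsWithStats(m)
    return m,[(tuple(np.round(c[i],1)),tuple(int(x) for x in s[i])) for i in range(1,n) if s[i,4]>=amin]
E
python3 - <<'E'
from h import *
print(sense())
ds=[get('top'),get('side')]
im=np.hstack([d['pixels'] for d in ds])
for d,n in zip(ds,['top','side']):
    save(d,n+'0.png'); print(n,d['vfov'],d['k1'],np.round(d['extrinsics'],3).tolist())
    print('red',blobs(d,(0,150,80),(8,255,255))[1]); print('red2',blobs(d,(172,150,80),(180,255,255))[1])
    print('yel',blobs(d,(22,130,120),(34,255,255))[1]); print('grn',blobs(d,(45,100,60),(80,255,255))[1])
E
```

```text
pics
{'time': 0.0, 'q': array([1.04817291e+00, 4.87276877e-02, 9.75674250e-02, 1.62200440e+00,
       1.63159943e-05, 1.44298988e+00]), 'joint_vel': array([-1.68850140e-04,  2.03894945e-03,  4.05565340e-04,  6.47982715e-05,
       -1.45712127e-03, -1.43962897e-04]), 'tau': array([ 7.86636770e-05, -3.38780916e+01,  3.20014679e+01,  2.02076597e-02,
       -6.45864802e-06,  6.29177649e-06]), 'ee_pos': array([0.20163232, 0.48406221, 0.23011392]), 'eef_rot': array([-0.61600501, -3.07981797,  0.00351612]), 'wrist_force': array([-0.39805235,  0.41178502,  0.3399179 ]), 'torque': array([-0.03817129, -0.02875727,  0.00317678]), 'finger_force': 0.0, 'opening': 1.0028181464640382}
top 42.674206735621894 0.03747480796997946 [[-0.021, 0.998, -0.063, 0.47], [-1.0, -0.022, -0.013, 0.003], [-0.014, 0.063, 0.998, 1.482], [0.0, 0.0, 0.0, 1.0]]
red [((np.float64(154.9), np.float64(242.4)), (151, 238, 9, 10, 61))]
red2 []
yel [((np.float64(325.1), np.float64(215.6)), (315, 203, 21, 27, 508)), ((np.float64(58.0), np.float64(301.9)), (25, 259, 67, 87, 4182))]
grn []
side 48.59327716542941 -0.007593164288950646 [[0.967, 0.128, -0.22, 0.292], [-0.255, 0.499, -0.828, -1.038], [0.004, 0.857, 0.515, 0.729], [0.0, 0.0, 0.0, 1.0]]
red [((np.float64(229.6), np.float64(169.2)), (227, 165, 6, 9, 40)), ((np.float64(294.9), np.float64(331.7)), (292, 325, 7, 15, 72))]
red2 []
yel [((np.float64(177.5), np.float64(157.7)), (147, 146, 64, 26, 876)), ((np.float64(279.5), np.float64(240.6)), (269, 234, 20, 12, 98))]
grn [((np.float64(295.0), np.float64(322.6)), (292, 320, 7, 6, 26))]
```

View pics/top0.png

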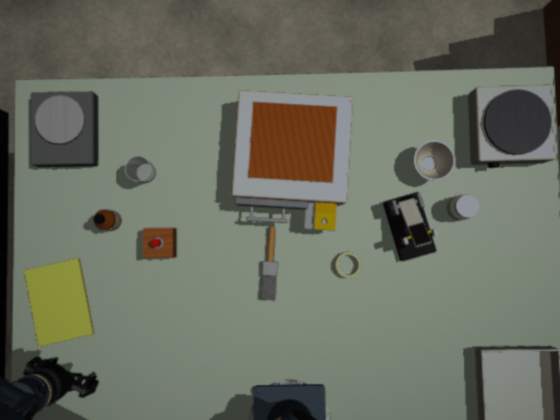

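View pics/side0.png

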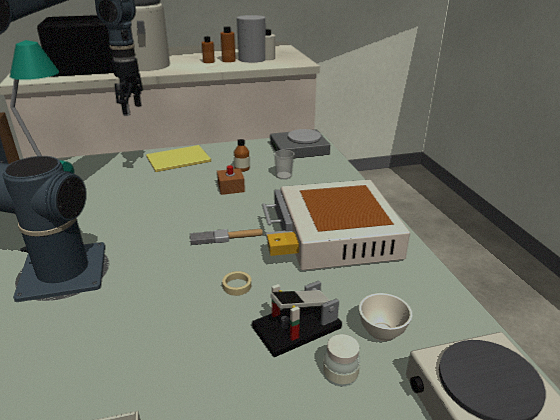

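The top view shows the pin and block at (155,243), the fork at (325,216) with a dark hole, and the control at (410,226) with its hinge end at the top. The side view shows the same layout, with the paddle up and clear access to everything.

```bash
python3 - <<'E'
from h import *
t=get('top'); s=get('side')
def mk(d,x0,y0,x1,y1,k): return cv2.resize(d['pixels'][y0:y1,x0:x1],None,fx=k,fy=k,interpolation=cv2.INTER_CUBIC)
a=mk(t,375,185,445,265,5); b=mk(t,295,190,365,270,5)
cv2.imwrite('pics/crop1.png',np.hstack([a,b])[:,:,::-1])
m,b=blobs(t,(0,130,60),(10,255,255),10); print(b)
# knob
mt=blobs(t,(0,150,80),(8,255,255))[1][0][0]; ms=blobs(s,(0,150,80),(8,255,255))[1][0][0]
print('knob tri',tri(t,mt,s,ms),onz(t,*mt,.078))
# unit white+orange outline
g=cv2.cvtColor(np.ascontiguousarray(t['pixels']),cv2.COLOR_RGB2HSV)
m=((g[...,1]>200)&(g[...,0]<15)).astype(np.uint8); m[:90]=0;m[190:]=0;m[:,:240]=0;m[:,345:]=0
c=max(cv2.findContours(m,0,1)[0],key=cv2.contourArea); r=cv2.minAreaRect(c); bx=cv2.boxPoints(r)
P=np.array([onz(t,*p,.095)[:2] for p in bx]); print('orange',P)
m=blobs(t,(22,130,120),(34,255,255))[0]; m[:,:300]=0
c=max(cv2.findContours(m,0,1)[0],key=cv2.contourArea); bx=cv2.boxPoints(cv2.minAreaRect(c)); P=np.array([onz(t,*p,.075)[:2] for p in bx]); print('fork',P,P.mean(0))
# black base
m=((g[...,2]<60)).astype(np.uint8); m[:185]=0;m[265:]=0;m[:,:380]=0;m[:,440:]=0
c=max(cv2.findContours(m,0,1)[0],key=cv2.contourArea); bx=cv2.boxPoints(cv2.minAreaRect(c)); print(bx); P=np.array([onz(t,*p,.02)[:2] for p in bx]); print('base',P,P.mean(0))
E
```

```text
[((np.float64(154.5), np.float64(242.4)), (150, 237, 10, 12, 75))]
knob tri (array([0.48427057, 0.3439893 , 0.06632931]), np.float64(0.0010776590281460871)) [0.48362581 0.3412604  0.078     ]
orange [[ 0.65122137  0.08999349]
 [ 0.84217475  0.07465209]
 [ 0.82360854 -0.13562877]
 [ 0.63334539 -0.11882985]]
fork [[ 0.57786414 -0.07907249]
 [ 0.57671569 -0.13138038]
 [ 0.50864258 -0.12949865]
 [ 0.50973539 -0.07735076]] [ 0.54323945 -0.10432557]
[[381.1297  202.42166]
 [419.63782 190.573  ]
 [437.97296 250.1622 ]
 [399.46484 262.01086]]
base [[ 0.57970715 -0.26161616]
 [ 0.60964392 -0.36653477]
 [ 0.44751689 -0.40934044]
 [ 0.41768844 -0.30532368]] [ 0.5136391  -0.33570376]
```

View pics/crop1.png

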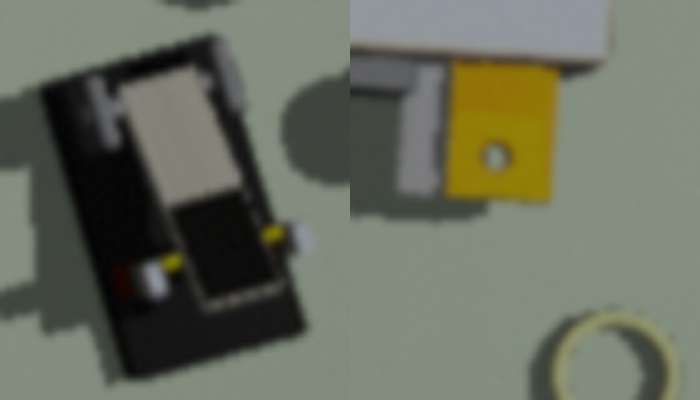

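The crop gives the fork hole at about (323.6,220.8) in the top view, the pointer tips' midpoint at about (419,234), and the paddle clear of obstacles. Next I move above the pin with the fingers aligned to the unit's y.

```bash
cat >> h.py <<'E'
def plan(xyz,yaw,s=None):
    "yaw: world angle of -tool x ; tool y at yaw+90deg"
    s=s or sense(); R0=R.from_rotvec(s['eef_rot']); y=np.array([-np.sin(yaw),np.cos(yaw),0]); z=np.array([0,0,-1.]); x=np.cross(y,z)
    R1=R.from_matrix(np.stack([x,y,z],1)); d=(R0.inv()*R1).as_rotvec(degrees=True)/6
    sh=R1.inv().apply(np.array(xyz)-s['ee_pos'])/0.4
    print('turn total',np.round(d,3),'shift total',np.round(sh,4),'min rows',np.linalg.norm(sh)/.1, 'pos',np.round(s['ee_pos'],4),'t',s['time'])
E
python3 - <<'E'
from h import *
t=get('top'); s=get('side')
print('fork hole',onz(t,323.6,220.8,.075),'pad',onz(t,419,234.2,.09))
plan((.484,.3425,.2),-.083)
E
```

```text
fork hole [ 0.53069816 -0.10035147  0.075     ] pad [ 0.49041218 -0.34300011  0.09      ]
turn total [-0.008 -0.003 -2.977] shift total [-0.7325 -0.2951  0.0772] min rows 7.9343505893024835 pos [0.2018 0.4844 0.2309] t 0.3
```

play_rows --rows '[0,0,0,0,0,-0.744,0,0,0,0,0,-0.744,0,0,0,0,0,-0.744,0,0,0,0,0,-0.744,-0.0916,-0.0369,0.0097,0,0,0,-0.0916,-0.0369,0.0097,0,0,0,-0.0916,-0.0369,0.0097,0,0,0,-0.0916,-0.0369,0.0097,0,0,0,-0.0916,-0.0369,0.0097,0,0,0,-0.0916,-0.0369,0.0097,0,0,0,-0.0916,-0.0369,0.0097,0,0,0,-0.0916,-0.0369,0.0097,0,0,0]' --hand 1

```text
time: 1.3
ee_pos: [0.4858, 0.3414, 0.2001]
eef_rot: [0.131, 3.139, 0.0]
wrist_force: [0.2, 0.3, 0.2]
opening: 1.001
finger_force: 0.0
```

play_rows --rows '[0,0,0,0,0,0,0,0,0,0,0,0]'

```text
time: 1.47
ee_pos: [0.4856, 0.3409, 0.1989]
eef_rot: [-0.137, -3.137, 0.002]
wrist_force: [0.2, 0.4, -0.9]
opening: 1.005
finger_force: 0.0
```

```bash
python3 - <<'E'
from h import *
w=get('wrist'); save(w,'w1.png'); T=np.array(w['extrinsics']); print(w['vfov'],np.round(T,3).tolist(), 'pred',proj(w,(.484,.3425,.079)))
m,b=blobs(w,(0,150,50),(8,255,255),100); print(b)
plan((.484,.3425,.2),-.083)
E
```

```text
62.747360517589875 [[0.087, -0.942, -0.325, 0.402], [0.996, 0.082, 0.03, 0.349], [-0.001, -0.326, 0.945, 0.342], [0.0, 0.0, 0.0, 1.0]] pred (np.float64(280.14981890575467), np.float64(203.7327372558711))
[((np.float64(278.9), np.float64(201.5)), (266, 186, 27, 31, 629))]
turn total [-0.004 -0.016 -0.019] shift total [ 0.0013  0.0013 -0.001 ] min rows 0.02096744883911744 pos [0.4845 0.3419 0.1996] t 1.5167
```

View pics/w1.png

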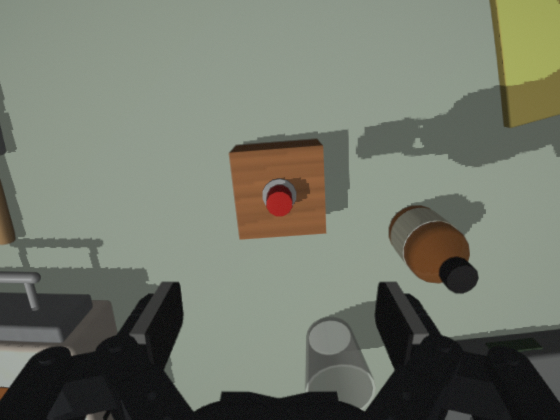

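The wrist view shows the knob's top disc at about (279,204), against a predicted (280,204), so the estimate holds. The bottle and beaker are clear of the fingers. Descend and grip.

play_rows --rows '[0.0005,0.0003,0.0505,0,0,0,0.0005,0.0003,0.0505,0,0,0,0.0005,0.0003,0.0505,0,0,0,0,0,0.0505,0,0,0,0,0,0.0505,0,0,0,0,0,0.0505,0,0,0,0,0,0.0505,0,0,0,0,0,0,0,0,0,0,0,0,0,0,0]'

```text
time: 2.27
ee_pos: [0.4813, 0.3433, 0.058]
eef_rot: [-0.127, -3.136, 0.002]
wrist_force: [0.9, 1.0, 0.5]
opening: 0.996
finger_force: 0.0
```

play_rows --rows '[0,0,0,0,0,0,0,0,0,0,0,0,0,0,0,0,0,0,0,0,0,0,0,0,0,0,0,0,0,0,0,0,0,0,0,0,0,0,0,0,0,0,0,0,0,0,0,0,0,0,0,0,0,0,0,0,0,0,0,0]' --hand -1 --newtons 40

```text
time: 3.1
ee_pos: [0.4843, 0.3423, 0.06]
eef_rot: [0.132, 3.137, -0.001]
wrist_force: [-0.2, -3.8, 6.0]
opening: 0.241
finger_force: 39.2
```

play_rows --rows '[0,0,-0.02,0,0,0,0,0,-0.0525,0,0,0,0,0,-0.0525,0,0,0,0,0,-0.0525,0,0,0,0,0,-0.0525,0,0,0,0,0,-0.0525,0,0,0,0,0,-0.0525,0,0,0,0,0,-0.0525,0,0,0,0,0,0,0,0,0,0,0,0,0,0,0]' --newtons 60

```text
time: 3.93
ee_pos: [0.4845, 0.3439, 0.2154]
eef_rot: [0.13, 3.136, 0.004]
wrist_force: [-0.3, 0.5, -0.9]
opening: 0.231
finger_force: 59.1
```

```bash
python3 - <<'E'
from h import *
print(sense()['opening'],sense()['wrist_force'])
plan((.5307,-.1004,.215),-.083)
E
```

```text
0.23097218082053741 [-0.25104478  0.51551683 -0.89123829]
turn total [0.027 0.024 0.   ] shift total [-0.2072 -1.0974  0.0011] min rows 11.167787009051086 pos [0.4845 0.3439 0.2154] t 3.9333
```

play_rows --rows '[-0.0173,-0.0914,0,0,0,0,-0.0173,-0.0914,0,0,0,0,-0.0173,-0.0914,0,0,0,0,-0.0173,-0.0914,0,0,0,0,-0.0173,-0.0914,0,0,0,0,-0.0173,-0.0914,0,0,0,0,-0.0173,-0.0914,0,0,0,0,-0.0173,-0.0914,0,0,0,0,-0.0173,-0.0914,0,0,0,0,-0.0173,-0.0914,0,0,0,0,-0.0173,-0.0914,0,0,0,0,-0.0173,-0.0914,0,0,0,0]'

```text
time: 4.93
ee_pos: [0.529, -0.1023, 0.2116]
eef_rot: [-0.13, -3.136, -0.003]
wrist_force: [-0.1, 0.8, -0.3]
opening: 0.237
finger_force: 59.1
```

play_rows --rows '[0,0,0,0,0,0,0,0,0,0,0,0,0,0,0,0,0,0]'

```text
time: 5.18
ee_pos: [0.5292, -0.1005, 0.2121]
eef_rot: [-0.131, -3.136, -0.003]
wrist_force: [0.4, 0.3, -0.9]
opening: 0.231
finger_force: 59.2
```

```bash
python3 - <<'E'
from h import *
w=get('wrist'); save(w,'w2.png'); s=sense()
plan((.5307,-.1004,.215),-.083,s)
print('pred hole',proj(w,(.5307,-.1004,.075)))
p=s['ee_pos']
for dz in (.0,-.008,-.045,-.054): print(dz,proj(w,p+[0,0,dz]))
print(blobs(w,(18,130,50),(34,255,255),100)[1])
E
```

```text
turn total [ 0.014 -0.022  0.006] shift total [-0.0035 -0.0009 -0.006 ] min rows 0.07027984700040318 pos [ 0.5293 -0.0999  0.2126] t 5.2333
pred hole (np.float64(278.2023400097218), np.float64(201.51931954486255))
0.0 (np.float64(279.07559298245127), np.float64(283.82311008009253))
-0.008 (np.float64(279.0306863645454), np.float64(275.466893358976))
-0.045 (np.float64(278.86556171628297), np.float64(244.74481707598508))
-0.054 (np.float64(278.83350943619723), np.float64(238.78214195163406))
[((np.float64(275.1), np.float64(211.1)), (243, 171, 66, 85, 4548))]
```

View pics/w2.png

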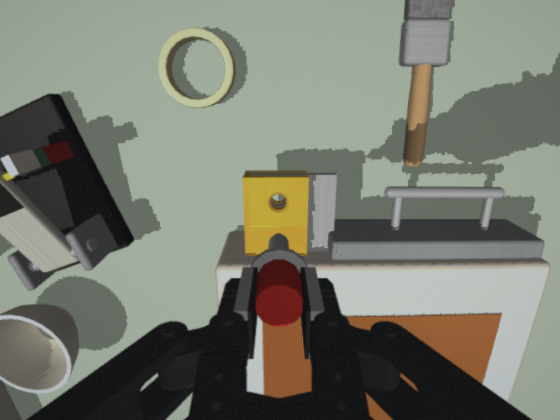

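The wrist view shows the pin upright in the grip, with its nose at (279,238) where the TCP axis predicts, and the fork hole at about (278,201). I'll fit the hole centre.

```bash
python3 - <<'E'
from h import *
w=get('wrist'); s=sense()
m=blobs(w,(18,130,100),(34,255,255),100)[0]
sub=(255-m)[185:218,255:300]; n,l,st,c=cv2.connectedComponentsWithStats(sub)
for i in range(1,n): print(c[i]+[255,185],st[i])
cs=max([x for x in cv2.findContours(sub,0,1)[0]],key=cv2.contourArea); e=cv2.fitEllipse(cs); print('ell',e[0][0]+255,e[0][1]+185,e[1])
h=onz(w,e[0][0]+255,e[0][1]+185,.075); print('hole',h,s['ee_pos'])
# nose: grey tip row profile
g=w['pixels'][228:262,262:296].mean(2).astype(int); print(g[::3,::2])
plan((h[0],h[1],.14),-.083,s)
E
```

```text
[277.5505618  200.69101124] [ 15   9  16  15 178]
ell 277.56349182128906 200.75109958648682 (14.348783493041992, 14.656665802001953)
hole [ 0.53040034 -0.10037977  0.075     ] [ 0.52955168 -0.09964328  0.21297535]
[[134 134 134 133 133 132 132 132 134 133 132 133 132 131 133 133 131]
 [134 134 134 132 132 132 133 132 133 132 131 132 133 132 132 133 133]
 [134 134 134 133 134 133 105  69  64  67 110 129 132 134 133 132 132]
 [134 132 134 132 121  77  66  63  63  64  60  60  96 132 133 132 131]
 [134 134 134 129  83  73  66  62  63  62  60  59  60 119 131 133 131]
 [133 133 133 113  80  73  67  63  63  63  59  61  58  94 131 132 132]
 [134 133 134 108  79  72  63  62  62  62  62  59  59  83 131 132 134]
 [134 131 106  74  62  63  65  68  72  71  66  63  61  64  87 112 132]
 [ 83  66  81  88  95  98  99 101 100 100 101 100  98  98  82  73  68]
 [ 91  97  98  97  97  97  98  97  98  98  97  99  98  99 100 100 100]
 [ 97  95  97  97  97  97  95  95  94  94  94  94  97  99  98  98  98]
 [ 95  96  96  89  55  37  36  34  32  32  33  36  42  66  96  97  99]]
turn total [ 0.01  -0.015  0.014] shift total [-0.0023 -0.0017  0.1824] min rows 1.8245999585215438 pos [ 0.5296 -0.0996  0.213 ] t 5.2833
```

play_rows --rows '[-0.003,-0.001,0.05,0,0,0,0,0,0.05,0,0,0,0,0,0.05,0,0,0,0,0,0.04,0,0,0,0,0,0,0,0,0,0,0,0,0,0,0]'

```text
time: 5.78
ee_pos: [0.5302, -0.0999, 0.1368]
eef_rot: [-0.127, -3.136, -0.002]
wrist_force: [-0.2, -0.5, 0.9]
opening: 0.228
finger_force: 59.2
```

```bash
python3 - <<'E'
from h import *
w=get('wrist'); s=sense(); print(s['ee_pos'],s['eef_rot'],s['wrist_force'])
c=cv2.resize(w['pixels'][150:330,190:370],None,fx=3,fy=3,interpolation=cv2.INTER_CUBIC); cv2.imwrite('pics/w3.png',c[:,:,::-1])
print('hole pred',proj(w,(.5304,-.1004,.075)))
E
```

```text
[ 0.53120204 -0.10046331  0.13832536] [1.27674317e-01 3.13889031e+00 2.39981277e-04] [ 0.29992716 -0.29441383  0.06714133]
hole pred (np.float64(277.1856903626603), np.float64(233.86372117372346))
```

View pics/w3.png

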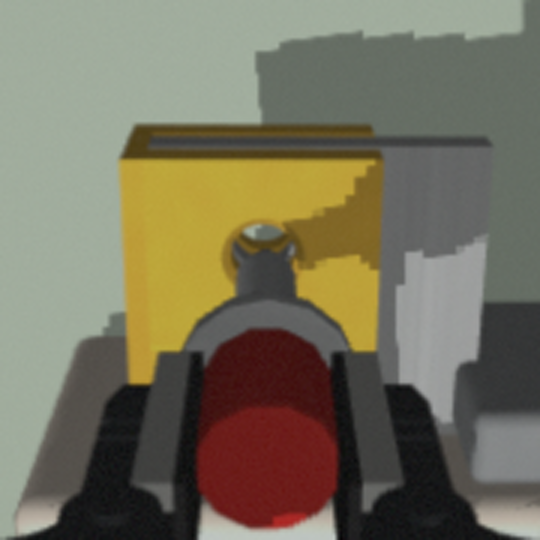

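The crop shows the nose tip right over the hole, with the hole centre at about (262,256) and the nose at about (264,258). Lower slowly.

play_rows --rows '[0,0,0.01,0,0,0,0,0,0.01,0,0,0,0,0,0.01,0,0,0,0,0,0.01,0,0,0,0,0,0.01,0,0,0,0,0,0,0,0,0]'

```text
time: 6.33
ee_pos: [0.5306, -0.1014, 0.1167]
eef_rot: [-0.131, -3.137, -0.001]
wrist_force: [0.4, -1.1, -0.4]
opening: 0.231
finger_force: 59.3
```

play_rows --rows '[0,0,0.01,0,0,0,0,0,0.01,0,0,0,0,0,0.01,0,0,0,0,0,0,0,0,0]'

```text
time: 6.67
ee_pos: [0.5306, -0.1014, 0.1046]
eef_rot: [-0.131, -3.137, -0.001]
wrist_force: [-0.4, -0.2, -1.2]
opening: 0.233
finger_force: 59.3
```

play_rows --rows '[0,0,0.01,0,0,0,0,0,0.01,0,0,0,0,0,0.01,0,0,0,0,0,0.005,0,0,0,0,0,0.005,0,0,0,0,0,0,0,0,0,0,0,0,0,0,0]'

```text
time: 7.25
ee_pos: [0.531, -0.1015, 0.0896]
eef_rot: [-0.131, -3.138, -0.0]
wrist_force: [0.6, 0.7, -1.4]
opening: 0.229
finger_force: 59.3
```

play_rows --rows '[0,0,0.005,0,0,0,0,0,0.005,0,0,0,0,0,0,0,0,0,0,0,0,0,0,0]'

```text
time: 7.58
ee_pos: [0.5311, -0.1016, 0.0857]
eef_rot: [-0.131, -3.139, -0.0]
wrist_force: [0.3, 0.9, -2.1]
opening: 0.235
finger_force: 59.3
```

play_rows --rows '[0,0,0.003,0,0,0,0,0,0.003,0,0,0,0,0,0,0,0,0,0,0,0,0,0,0]'

```text
time: 7.92
ee_pos: [0.5313, -0.1016, 0.0851]
eef_rot: [0.13, 3.138, -0.0]
wrist_force: [-2.9, 2.0, 5.0]
opening: 0.23
finger_force: 60.0
```

play_rows --rows '[0,0,0.003,0,0,0,0,0,0,0,0,0,0,0,0,0,0,0]'

```text
time: 8.17
ee_pos: [0.5314, -0.1017, 0.0851]
eef_rot: [0.13, 3.137, -0.001]
wrist_force: [-4.8, 2.3, 10.1]
opening: 0.234
finger_force: 60.4
```

The pin is seated: contact at TCP z 0.085 matches the pick-up offset. Release and lift.

play_rows --rows '[0,0,-0.003,0,0,0,0,0,0,0,0,0,0,0,0,0,0,0,0,0,0,0,0,0,0,0,0,0,0,0]' --hand 0.2

```text
time: 8.58
ee_pos: [0.5309, -0.1017, 0.083]
eef_rot: [-0.131, -3.138, 0.0]
wrist_force: [-0.3, -0.7, 0.0]
opening: 0.603
finger_force: 0.0
```

play_rows --rows '[0,0,-0.02,0,0,0,0,0,-0.04,0,0,0,0,0,-0.06,0,0,0,0,0,-0.06,0,0,0,0,0,-0.06,0,0,0,0,0,-0.06,0,0,0,0,0,0,0,0,0,0,0,0,0,0,0]'

```text
time: 9.25
ee_pos: [0.5325, -0.1021, 0.206]
eef_rot: [0.13, 3.134, -0.002]
wrist_force: [0.2, 0.1, -0.9]
opening: 0.601
finger_force: 0.0
```

```bash
python3 - <<'E'
from h import *
w=get('wrist'); sd=get('side'); s=sense(); print(s['ee_pos'],s['wrist_force'])
a=cv2.resize(w['pixels'][120:320,180:380],(400,400),interpolation=cv2.INTER_CUBIC); b=cv2.resize(sd['pixels'][190:270,240:320],(400,400),interpolation=cv2.INTER_CUBIC)
cv2.imwrite('pics/c4.png',np.hstack([a,b])[:,:,::-1])
plan((.4904,-.343,.21),.267,s)
E
```

```text
[ 0.53087245 -0.10153598  0.20285247] [ 0.3099852  -0.98791605  0.00631333]
turn total [ 3.000e-03 -8.000e-03 -3.344e+00] shift total [ 0.2569 -0.5556 -0.0179] min rows 6.12341701197205 pos [ 0.5309 -0.1015  0.2029] t 9.35
```

View pics/c4.png

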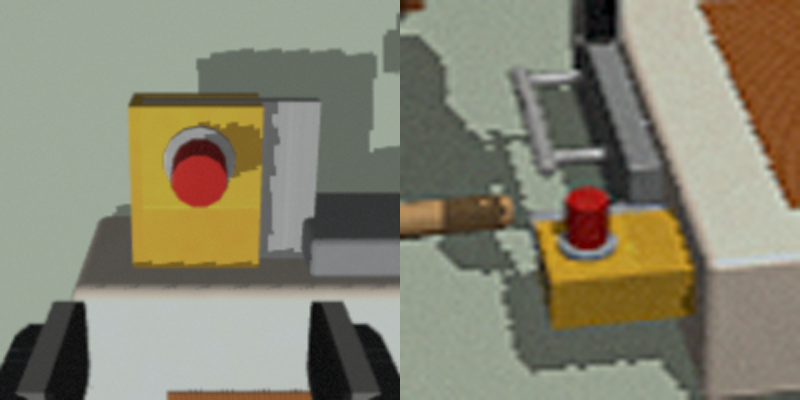

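The pin's flange sits flat on the fork and the drawer is shut. Next, shut the fingers and go above the paddle.

play_rows --rows '[0,0,0,0,0,-0.836,0,0,0,0,0,-0.836,0,0,0,0,0,-0.836,0,0,0,0,0,-0.836,0.0367,-0.0794,0,0,0,0,0.0367,-0.0794,0,0,0,0,0.0367,-0.0794,0,0,0,0,0.0367,-0.0794,0,0,0,0,0.0367,-0.0794,0,0,0,0,0.0367,-0.0794,0,0,0,0,0.0367,-0.0794,0,0,0,0]' --hand -1

```text
time: 10.27
ee_pos: [0.4893, -0.344, 0.2012]
eef_rot: [0.418, -3.111, -0.005]
wrist_force: [1.1, 0.3, 0.0]
opening: 0.003
finger_force: 0.0
```

play_rows --rows '[0,0,0.03,0,0,0,0,0,0.03,0,0,0,0,0,0,0,0,0,0,0,0,0,0,0]'

```text
time: 10.6
ee_pos: [0.4896, -0.3412, 0.1767]
eef_rot: [0.419, -3.11, -0.007]
wrist_force: [0.2, 1.1, 1.1]
opening: 0.001
finger_force: 0.0
```

```bash
python3 - <<'E'
from h import *
w=get('wrist'); s=sense(); save(w,'w5.png'); print(s['opening'],proj(w,s['ee_pos']))
print('pred pad',proj(w,(.489,-.343,.096)))
for p,v in blobs(w,(20,130,80),(34,255,255),15)[1]: print(p,v,onz(w,*p,.09))
plan((.489,-.343,.1),.267,s)
E
```

```text
-0.001179080974206134 (np.float64(277.1213034461781), np.float64(285.52063767427023))
pred pad (np.float64(275.41794192577265), np.float64(221.5588434434151))
(np.float64(236.4), np.float64(221.9)) (230, 217, 14, 11, 144) [ 0.49871744 -0.3691639   0.09      ]
(np.float64(314.2), np.float64(222.3)) (307, 217, 15, 11, 148) [ 0.48442049 -0.31563425  0.09      ]
(np.float64(501.8), np.float64(326.3)) (459, 279, 101, 93, 4543) [ 0.53149258 -0.13637377  0.09      ]
turn total [ 0.026 -0.014  0.014] shift total [ 0.0042 -0.0028  0.1953] min rows 1.9538942827844732 pos [ 0.4903 -0.3415  0.1781] t 10.65
```

View pics/w5.png

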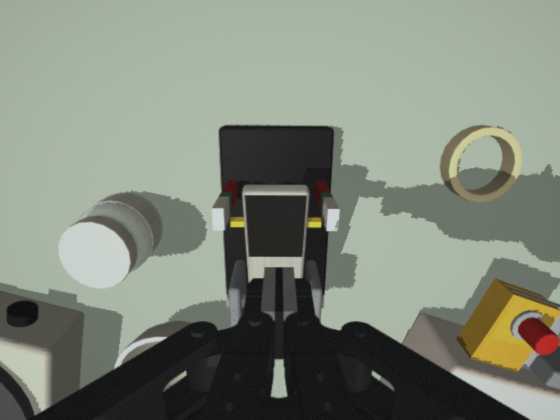

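The wrist view shows the paddle centred under the shut fingers, with the pointer tips at (236,222) and (314,222). The knob, jar and mortar are clear. Descend to just above the pad, then press.

play_rows --rows '[0,-0.0025,0.045,0,0,0,0,0,0.045,0,0,0,0,0,0.045,0,0,0,0,0,0.045,0,0,0,0,0,0,0,0,0,0,0,0,0,0,0]'

```text
time: 11.15
ee_pos: [0.4907, -0.3425, 0.107]
eef_rot: [0.421, -3.112, -0.003]
wrist_force: [-0.4, -0.4, 0.7]
opening: 0.001
finger_force: 0.0
```

play_rows --rows '[0,0,0.01,0,0,0,0,0,0.01,0,0,0,0,0,0.01,0,0,0,0,0,0.01,0,0,0,0,0,0,0,0,0,0,0,0,0,0,0]'

```text
time: 11.65
ee_pos: [0.4912, -0.345, 0.0924]
eef_rot: [-0.417, 3.113, -0.003]
wrist_force: [-0.6, -1.3, 4.1]
opening: 0.001
finger_force: 1.8
```

play_rows --rows '[0,0,0.01,0,0,0,0,0,0.01,0,0,0,0,0,0.01,0,0,0,0,0,0.005,0,0,0,0,0,0,0,0,0,0,0,0,0,0,0]'

```text
time: 12.15
ee_pos: [0.4903, -0.3453, 0.0788]
eef_rot: [0.417, -3.112, 0.004]
wrist_force: [-3.3, -1.7, 8.0]
opening: -0.001
finger_force: 3.1
```

```bash
python3 - <<'E'
from h import *
w=get('wrist'); sd=get('side'); s=sense(); print(s['ee_pos'],s['wrist_force'])
a=cv2.resize(w['pixels'][120:320,180:380],(400,400),interpolation=cv2.INTER_CUBIC); b=cv2.resize(sd['pixels'][270:350,250:330],(400,400),interpolation=cv2.INTER_CUBIC)
cv2.imwrite('pics/c6.png',np.hstack([a,b])[:,:,::-1])
t=s['ee_pos']; ps=[p for p,v in blobs(w,(20,130,60),(34,255,255),15)[1] if p[0]<400]; print(ps)
for p in ps: print(onz(w,*p,.065))
E
```

```text
[ 0.49028767 -0.34532373  0.07892315] [-3.39959647 -0.54702394  7.12491894]
[(np.float64(226.9), np.float64(270.1)), (np.float64(339.8), np.float64(271.0))]
[ 0.4978383  -0.37045274  0.065     ]
[ 0.48306037 -0.31452452  0.065     ]
```

View pics/c6.png

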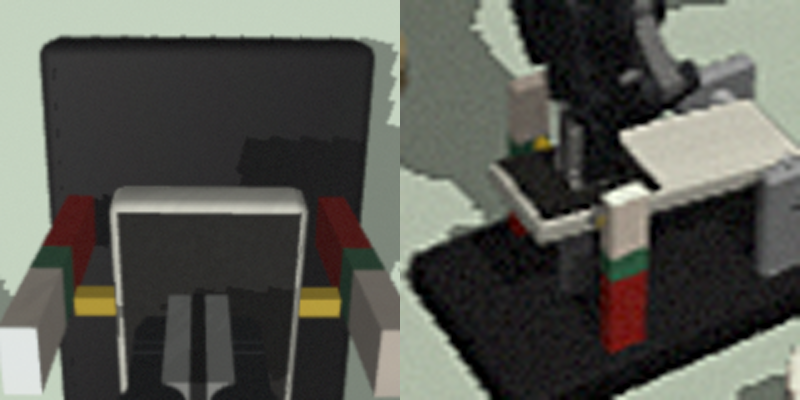

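The pointer is just at the white/green boundary in both views, so about 6.5 mm more.

play_rows --rows '[0,0,0.006,0,0,0,0,0,0.006,0,0,0,0,0,0.005,0,0,0,0,0,0,0,0,0,0,0,0,0,0,0,0,0,0,0,0,0,0,0,0,0,0,0]'

```text
time: 12.83
ee_pos: [0.4898, -0.3455, 0.0723]
eef_rot: [0.416, -3.112, 0.004]
wrist_force: [-5.1, -0.1, 7.3]
opening: -0.0
finger_force: 3.7
```

```bash
python3 - <<'E'
from h import *
w=get('wrist'); sd=get('side'); tp=get('top'); s=sense(); print(s['ee_pos'],s['wrist_force'],s['time'])
r=lambda im:cv2.resize(im,(390,390),interpolation=cv2.INTER_CUBIC)
cv2.imwrite('pics/c7.png',np.hstack([r(w['pixels'][200:330,210:340]),r(sd['pixels'][270:350,250:330])])[:,:,::-1])
ps=[p for p,v in blobs(w,(20,130,60),(34,255,255),15)[1] if p[0]<400]; print(ps)
P=[onz(w,*p,.0655) for p in ps]; L=np.linalg.norm(P[0]-P[1]); c=np.array(w['extrinsics'])[2,3]; print(L,'z est',c-(c-.0655)*.0556/L)
E
```

```text
[ 0.48982612 -0.34547635  0.07234083] [-5.07220956 -1.80596508  7.07818228] 12.9833
[(np.float64(227.1), np.float64(270.2)), (np.float64(339.8), np.float64(271.2))]
0.05520957204538648 z est 0.06444027456972479
```

View pics/c7.png

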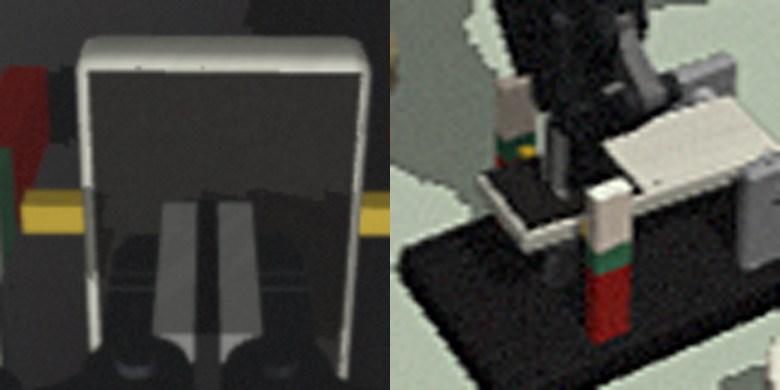

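```bash
python3 - <<'E'
from h import *
w=get('wrist'); sd=get('side'); s=sense(); print(s['ee_pos'],s['joint_vel'].round(4))
b=[p for p,v in blobs(sd,(20,130,80),(34,255,255),4)[1] if 265<p[0]<300 and 285<p[1]<330]; print(b)
ps=sorted(p for p,v in blobs(w,(20,130,60),(34,255,255),15)[1] if p[0]<400)
for p in b: print(tri(w,ps[-1],sd,p))
print('green in side',[x for x in blobs(sd,(45,80,30),(85,255,255),4)[1] if 250<x[0][0]<330 and x[0][1]>270])
c=np.array([.4905,-.3425]); y=np.array([-np.sin(.267),np.cos(.267)])
for k in (.035,): print([np.round(proj(sd,(*(c+k*y),z)),1) for z in (.059,.0655,.072)])
E
```

```text
[ 0.48982442 -0.34554321  0.07237011] [-0.0014  0.      0.0019  0.0007 -0.0001  0.0004]
[(np.float64(277.7), np.float64(300.4))]
(array([ 0.47745713, -0.31832951,  0.0696098 ]), np.float64(0.00011228246041417962))
green in side [((np.float64(274.8), np.float64(299.7)), (272, 298, 8, 5, 21)), ((np.float64(294.7), np.float64(322.4)), (290, 320, 10, 6, 37))]
[array([278.3, 300.9]), array([278.3, 298.6]), array([278.3, 296.3])]
```

The pointer sits within about 2 mm of the green band's middle by each check except a poor-baseline triangulation, which put it 4 mm higher but still in the green. The arm is steady, so I'm handing in.

```bash
python3 -c "
from plant import sign_off; print(sign_off())"
```

```text
the job is handed in; nothing more can be done
None
```

The job is handed in: the pin is home in the fork with the drawer shut, and the robot is still holding the paddle down with its pointer about mid-green.

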